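# Set the air gap of a split iron core with its eccentric bolt

## Robot

A 7-joint arm with a two-finger parallel gripper is mounted at the origin on the work surface. World frame = base frame: x ahead of the robot, y to its left, z up, the work surface at z = 0. Lengths are in m, angles in rad, forces in N, time in s.
With the tool pointing down it reaches from about 0.4 to 0.9 m from the base axis. Payload 5.5 kg.
Tool frame: the origin (TCP) lies between the finger pads; the fingertips stand 19 mm ahead of it and the grasp point (between the pads) is the TCP; z points along the fingers, y is the line along which they close (so a half turn about z gives the same grasp; the last joint's range is limited). The gripper opens to 92 mm and grips with 3 to 60 N. Pads are 19 mm wide; open, the fingers measure 130 mm over their backs; the gripper's body (75 mm by 190 mm) begins 47 mm behind the grasp point.
Start: joints at [1.444, 0.501, -0.427, 1.55, 0.221, 1.138, -0.21], TCP at [0.247, -0.601, 0.246] pointing down, gripper open.
Joint ranges: [-2.88, 2.88], [-0.31, 2.03], [-1.54, 1.56], [0.2, 2.42], [-1.41, 4.55], [0.19, 2.02], [-2.57, 2.57]. Speed limits (rad/s): [2.57, 2.57, 3.14, 3.14, 3.14, 3.14, 3.14].

## Interface

Orientations are given as a rotation vector (axis times angle).
In Python, from plant import manip, viewer gives the robot as it stands.
- The arm moves only by the tool step_arm, never from a script. Its argument "increments" is one flat list of numbers, 7 for each row, row after row: the shift along the tool's x, y, z in m, then the turn, a rotation vector about the tool's x, y, z in rad, then the finger opening in m, from 0 to 0.0918. In form: [tx, ty, tz, wx, wy, wz, grip, tx, ty, tz, wx, wy, wz, grip, ...]. A call has 1 to 10 rows; each row shifts and turns the commanded pose from where the row before left it, along the tool's axes as they then stand; what a row does not reach is not made up. A row lasts 1/8 s, in which the tool goes at most 62.5 mm and 10.7 degrees, less where a joint would pass 70% of its speed; a pose out of reach is approached as far as the arm can. A call is refused whole if a number of a shift passes 0.0625 or a number of a turn 0.188, either way. A call with a gripper value outside its range is refused whole. The fingers move at their own pace and stop on an object; "grip_force" is the grip in N (left out, the last holds). Time passes only in rows, so rows that do not move let the fingers close. It gives the time, the measured TCP pose, the force, the opening and the grip force at its end, in the units of the state.
- manip.read_state(): the state, without advancing time (a new reading comes with each control period).
- viewer.snapshot(name): name is "scene" or "top"; returns (picture, depth): 420x560x3 uint8, red, green, blue; 420x560 float32, m along the optical axis (not along the pixel's ray), 0 where there is no reading.
- viewer.get_calibration(name): a dict with "K" (3x3 intrinsics, pixels), "eye" and "attitude" of the camera in the world. Camera axes: x right, y down, z forward; pixel columns grow to the right and rows downward; lengths in m; the calibration is good to about 2 mm. A picture is of the moment at which its call begins. get_calibration takes no time and is no camera call.
- manip.hand_in(): hands the job in; it is judged then, once.
The state is a dict: "t": time; "qpos": joint angles; "joint_vel": joint speeds; "effort": joint torques, N m; "ee_pos": TCP position; "orientation": TCP orientation; "contact_force": force on the tool from outside, world axes, zero at the start; "ft_torque": the same for the moment, N m; "width": finger opening in m; "grasp_force": force on a finger pad.
Only numpy, scipy, OpenCV 4.12 (cv2) and the standard library are available. Lean on these libraries where they do the work, as an engineer would, in place of code of your own. Each camera call takes 0.05 s, during which the arm holds its last target. There are 200 camera calls.

## Task

Stand the thinner of the two gauge blocks in the open air gap of the core jig, then turn the eccentric bolt clockwise (seen from above) until the sliding core half just closes up to the gauge: less than about a millimetre of play, but not clamped, so that the gauge still slides out easily. Then draw the gauge out, put it back in the wooden tray and leave the gap as set. Leave the thicker gauge and the clamp meter where they are.

Things in the scene. Friction and masses are not known exactly. Their poses are not given: they have to be found in the camera images.
- gauge_center (a point): The thinner gauge block: slab 12 thick (its x) x 60 long (its y) x 60 mm tall, standing on edge in the tray; lower half bare steel, upper half a black handle 44 long, also 12 thick. About 0.18 kg. Point: its centre, 30 mm above its foot. Grip it by the handle (its middle is 15 mm above this point) so that fingers stay above the 18 mm high core halves.
- thick_center (a point): The thicker gauge block, not to be used: same shape, 18 mm thick, standing beside the thinner one (about 76 mm apart between centres, on either side). Point: its centre, half-way up.
- tray: Shallow open wooden tray, outside 168 (its x) x 118 (its y) x 14 mm high, walls and floor 4 mm, fixed on the bench. Origin: centre of its underside, on the bench. The gauges stand in it near its x = -38 and +38 mm, their thickness roughly along its x.
- jig: Core jig fixed to the bench: aluminium plate 200 (x) x 80 (y) x 10 mm; on it, in line along x, two dark laminated-steel core halves 44 wide (y), 18 mm high above the plate: the fixed one with a copper coil (24 mm high, from 27 mm behind its pole face) and the 55 mm long sliding one; then the eccentric bolt. Origin: centre of the plate's underside, on the bench.
- gap (a point): The air gap, 19 to 24 mm wide at the start. Point: on the plate's top (10 mm above the bench), 10.5 mm from the fixed half's pole face, mid-way across. x points along the jig from the fixed to the sliding half and the bolt, y along the gap, z up. A gauge stands here on the plate, thickness along x, length along y; the closing half pushes it along against the fixed half.
- core (a joint): How far the sliding core half has closed from its widest, in m; the gap between the pole faces is 0.024 minus this value (0.012 leaves 12 mm). It is driven by the bolt only.
- bolt (a joint): Angle of the eccentric bolt in rad, growing as it is turned clockwise seen from above; 0 is the widest gap, range 0 to 1.8, starts between 0.05 and 0.5. Gap = 0.024 - 0.009 x angle (m), so about 1.28 rad gives 12.5 mm. Stiff (0.12 N m friction), stays where it is left.
- bolt_head (a point): Head of the eccentric bolt: an upright-standing steel bar 46 long (its x) x 12 thick (its y) x 26 mm tall on the bolt's vertical axis, 77.5 mm along the jig's x from gap; gripped across its thickness and turned about the vertical. Point: on the axis, 40 mm above the base plate (50 mm above the bench), a good height to grip; the bar spans 36 to 62 mm above the bench. The frame turns with the bolt.
- clamp_meter: Red clamp meter with yellow jaws lying on the bench between tray and jig, about 190 (x) x 68 (y) x 30 mm, a bystander. Origin: on the bench under its middle.
There are look-alikes about, which are no part of the job. There is more than one size of the jig; the job needs the larger.

How it is judged:
On the way, in this order (a step that is already met when the one before it is completed fails the run):
1. the thinner gauge stands in the open gap, down on the base plate (x of gauge_center in the frame of gap between -0.006 and 0.011 m and y of gauge_center in the frame of gap between -0.02 and 0.02 m and z of gauge_center in the frame of gap between 0.02 and 0.034 m and value of joint core below 0.006 m), for 0.2 s.
2. with the gauge standing in it, the gap has been closed to the gauge (gap 11.7 to 13.3 mm) (x of gauge_center in the frame of gap between -0.006 and 0.011 m and y of gauge_center in the frame of gap between -0.02 and 0.02 m and z of gauge_center in the frame of gap between 0.02 and 0.034 m and value of joint core between 0.0107 and 0.0123 m), for 0.3 s.
At the end, for the whole second after the job is handed in: The gap between the core halves is between 11.7 and 13.3 mm (gauge 12 mm) and the sliding half is at rest; the thinner gauge is in the wooden tray (its centre within the tray's inner outline and less than 45 mm above the bench); the thicker gauge is within 30 mm of where it stood (value of joint core between 0.0107 and 0.0123 m and x of gauge_center in the frame of tray between -0.08 and 0.08 m and y of gauge_center in the frame of tray between -0.055 and 0.055 m and z of gauge_center in the frame of tray below 0.045 m and velocity of joint core between -0.002 and 0.002 m/s and distance of thick_center from where it was at the start of the episode below 0.03 m); the robot touches nothing.
It fails at once if the gauge clamped hard in the gap (more than 30 N from the sliding core half) (contact force between core and gauge above 30 N).
It fails at once if the clamp meter moved by more than 40 mm (distance of clamp_meter from where it was at the start of the episode above 0.04 m).
It also fails if it takes over 61 s, if anything falls off the work surface, if the arm or the gripper's body presses on something with over 40 N, if the wrist force passes 120 N, or if a joint passes its speed limit or range.

## Working session

There is one attempt and no reset: what is moved stays moved. The work goes in short steps, Python scripts to look and compute and a tool call to move; the robot and the scene stay as the last step left them, time stands still between calls to the robot, and variables do not carry over. Pictures are saved under pics/ and viewed, at most 11 in all, crops included, and the job is handed in when it is done.

Besides the shell and the picture viewer there is one more tool, called after "Emit:" by a JSON object that holds its "fn" and its "kwargs", one argument or row to a line. step_arm: Moves the arm, as the interface text tells. Its arguments: {"type":"object","properties":{"increments":{"type":"array"},"grip_force":{"type":"number"}},"required":["increments"]}

```bash
mkdir -p pics; ls; cat > h.py <<'E'
import numpy as np, cv2
from scipy.spatial.transform import Rotation as R
from plant import manip, viewer
def snap(n,f=None,crop=None,s=1):
    p,d=viewer.snapshot(n); np.savez('%s.npz'%n,p=p,d=d)
    if f:
        q=p[:,:,::-1]
        if crop: q=q[crop[1]:crop[3],crop[0]:crop[2]]
        cv2.imwrite('pics/'+f,cv2.resize(q,None,fx=s,fy=s,interpolation=cv2.INTER_CUBIC))
    return p,d
def rot(a):
    a=np.array(a,float)
    if a.shape==(3,3): return a
    return R.from_rotvec(a).as_matrix() if a.size==3 else R.from_quat(a).as_matrix()
def w(n,u,v,z=None,d=None):
    c=viewer.get_calibration(n); K=np.array(c['K']); r=rot(c['attitude'])@np.linalg.inv(K)@[u,v,1]; e=np.array(c['eye'])
    t=(z-e[2])/r[2] if z is not None else d
    return e+r*t
E
python3 - <<'E'
from h import *
for n in('scene','top'):
    p,d=snap(n,n+'0.png',None,1.42); print(n,viewer.get_calibration(n))
print(manip.read_state())
E
```

```text
pics
scene {'K': array([[450.51962452,   0.        , 282.44604953],
       [  0.        , 450.51962452, 212.36163483],
       [  0.        ,   0.        ,   1.        ]]), 'eye': array([0.99571995, 0.69092546, 0.67633949]), 'attitude': array([-0.75219444, -2.4888424 ,  1.28857767])}
top {'K': array([[449.96882737,   0.        , 282.82138954],
       [  0.        , 449.96882737, 210.84205519],
       [  0.        ,   0.        ,   1.        ]]), 'eye': array([ 0.37389443, -0.05148609,  1.06397622]), 'attitude': array([-2.16587762,  2.13305696, -0.14881648])}
{'t': 0.1, 'qpos': array([ 1.44421255,  0.50177386, -0.42676975,  1.55133484,  0.2208066 ,
        1.1383314 , -0.21030132]), 'joint_vel': array([ 0.00043898, -0.00294721, -0.00094539, -0.00240862,  0.00050089,
        0.00020913,  0.00015855]), 'effort': array([-1.15251789e-02, -5.67867064e+01, -5.83878502e+00, -2.79914314e+01,
       -6.90931524e-02,  2.40787177e-02,  6.36591699e-05]), 'ee_pos': array([ 0.24669998, -0.60070932,  0.24477074]), 'orientation': array([-3.08037792e+00, -6.08082146e-01,  4.88127862e-04]), 'contact_force': array([-0.15025365,  0.22679396,  0.37553658]), 'ft_torque': array([ 0.05489205,  0.00125589, -0.04198131]), 'grasp_force': 0.0, 'width': 0.0918067345930666}
```

View pics/top0.png

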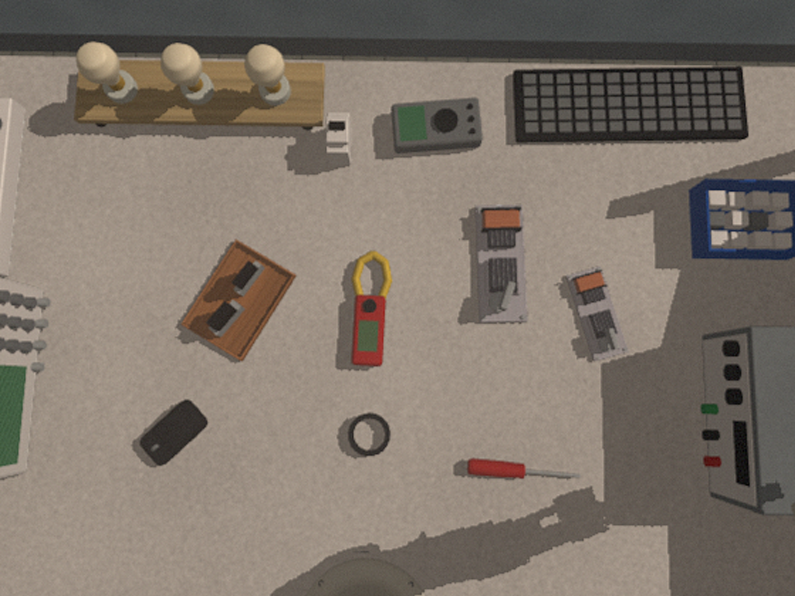

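View pics/scene0.png

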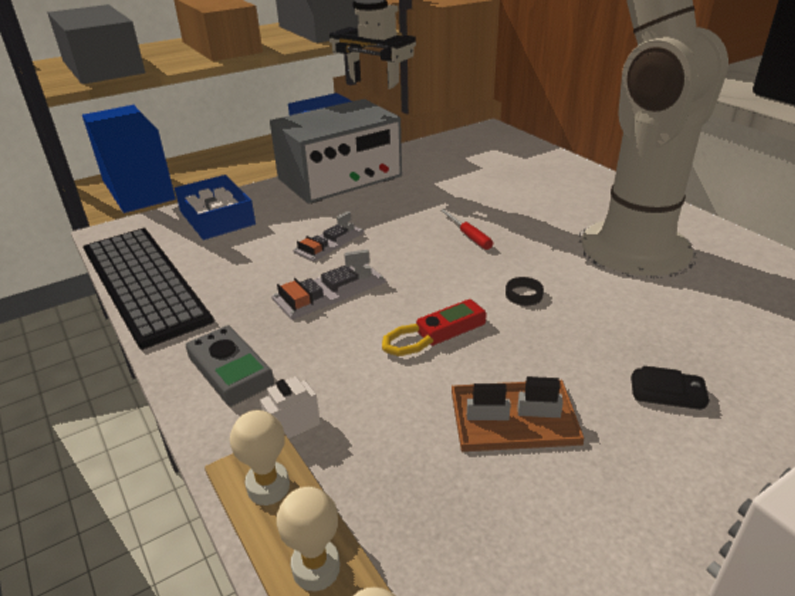

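Top view (795-px picture): the gauges in the tray are at (247,277), which looks narrower, and (225,317). The jigs are at (500,262), the larger, and (597,313), the smaller. The clamp meter is at (369,310). Next I take a close crop of the tray and the large jig.

```bash
python3 - <<'E'
from h import *
z=np.load('top.npz');p=z['p'][:,:,::-1]
a=p[165:257,122:212];b=p[140:232,325:375]
f=lambda q:cv2.resize(q,None,fx=5.5,fy=5.5,interpolation=cv2.INTER_CUBIC)
cv2.imwrite('pics/c1.png',np.hstack([f(a),f(b)]))
E
```

```text
(no output)
```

View pics/c1.png

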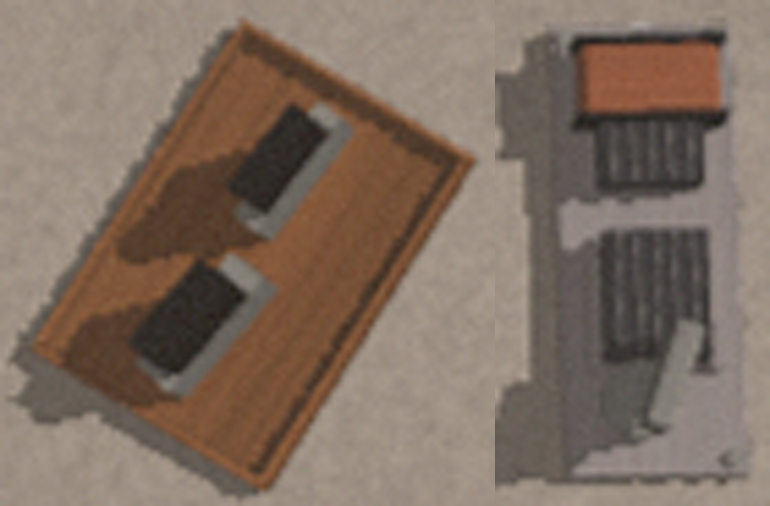

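The crop shows the upper-right gauge is clearly the thinner: its handle corners in the crop are (293,103), (328,122), (265,213), (230,190), against about 57 px thickness for the lower one. In the jig, the fixed pole face edge is at y≈188, the sliding face at y≈230, and the bolt bar runs from (692,321) to (659,425).

```bash
cat > m.py <<'E'
from h import *
def T(x,y,z): # crop c1 left
    return w('top',122+x/5.5-.4,165+y/5.5-.4,z)
def J(x,y,z): return w('top',325+(x-495)/5.5-.4,140+y/5.5-.4,z)
E
python3 - <<'E'
from m import *
np.set_printoptions(precision=4,suppress=True)
def rep(n,c):
    c=np.array(c); a=c[0]-c[3]; b=c[1]-c[0]; print(n,c.mean(0),'len',np.linalg.norm(a),np.linalg.norm(b),'ang long',np.degrees(np.arctan2(a[1],a[0])))
    return c.mean(0)
g=rep('thin',[T(*q,.064) for q in[(293,103),(328,122),(265,213),(230,190)]])
h=rep('thick',[T(*q,.064) for q in[(202,258),(245,295),(178,377),(132,345)]])
print(np.linalg.norm(g-h))
rep('tray',[T(*q,.014) for q in[(242,20),(473,158),(265,488),(35,348)]])
rep('bolt',[J(*q,.062) for q in[(680,320),(705,322),(670,428),(648,422)]])
print('fixed face',J(597,188,.028),J(703,188,.028));print('slide face',J(602,230,.028),J(710,230,.028))
rep('coil',[J(*q,.034) for q in[(580,43),(721,43),(723,112),(582,115)]])
for q in[(553,30),(572,475),(748,470)]:print('plate',J(*q,.01))
d=np.load('top.npz')['d']
for n,x,y in[('thin',280,160),('thick',188,318)]:
    u,v=122+x/5.5-.4,165+y/5.5-.4; print(n,w('top',u,v,d=d[int(v+.5),int(u+.5)]))
for n,x,y in[('bolt',676,374),('coil',650,78),('core',650,155),('slide',640,290),('plate',600,210)]:
    u,v=325+(x-495)/5.5-.4,140+y/5.5-.4; print(n,w('top',u,v,d=d[int(v+.5),int(u+.5)]))
s=manip.read_state(); print(rot(s['orientation']))
E
```

```text
thin [0.5498 0.1996 0.064 ] len 0.043817641836672 0.016662044420073185 ang long -33.25649255824737
thick [0.4825 0.2328 0.064 ] len 0.04473618128961434 0.02361503480122143 ang long -36.31345924029079
0.07499871191860007
tray [0.5172 0.2208 0.014 ] len 0.16533585887177282 0.11843202607098946 ang long -29.270196802112874
bolt [ 0.524  -0.2181  0.062 ] len 0.04447885038893259 0.010277160035615617 ang long -17.527139521254835
fixed face [ 0.6084 -0.1906  0.028 ] [ 0.6091 -0.236   0.028 ]
slide face [ 0.5902 -0.1927  0.028 ] [ 0.5909 -0.2388  0.028 ]
coil [ 0.6554 -0.2133  0.034 ] len 0.031657444305119166 0.06045177300418465 ang long 1.4110060663264314
plate [ 0.6831 -0.174   0.01  ]
plate [ 0.4869 -0.182   0.01  ]
plate [ 0.4902 -0.2573  0.01  ]
thin [0.5491 0.2001 0.0604]
thick [0.4825 0.2325 0.0671]
bolt [ 0.5231 -0.2177  0.0646]
coil [ 0.6553 -0.2125  0.0348]
core [ 0.6224 -0.2129  0.0314]
slide [ 0.5638 -0.2082  0.0316]
plate [ 0.6024 -0.1941  0.0116]
[[ 0.925   0.38   -0.0006]
 [ 0.38   -0.925   0.0017]
 [ 0.     -0.0018 -1.    ]]
```

Emit:
{"fn": "step_arm", "kwargs": {
  "increments": [0,0,0,0,0,-0.187,0.09,0,0,0,0,0,-0.187,0.09,0,0,0,0,0,-0.187,0.09,0,0,0,0,0,-0.187,0.09,0,0,0,0,0,-0.187,0.09,0,0,0,0,0,-0.187,0.09,0,0,0,0,0,-0.187,0.09,0,0,0,0,0,-0.187,0.09,0,0,0,0,0,-0.187,0.09,0,0,0,0,0,-0.187,0.09]
}}

```text
t: 1.35
ee_pos: [0.2467, -0.6009, 0.2451]
orientation: [-1.332, -2.845, -0.001]
contact_force: [-0.1, -0.9, 0.3]
width: 0.0901
grasp_force: 0.0
```

```bash
cat >> h.py <<'E'
def go(x,y,z,head=None):
    s=manip.read_state(); M=rot(s['orientation']); h=np.degrees(np.arctan2(M[1,0],M[0,0]))
    np.set_printoptions(precision=4,suppress=True)
    print('t',round(s['t'],2),'pos',s['ee_pos'],'head',h,'q',s['qpos'],'F',s['contact_force'],'Tq',s['ft_torque'],'w',s['width'],'g',s['grasp_force'])
    print('tool delta',M.T@(np.array([x,y,z])-s['ee_pos']),'tilt corr (tool)',M.T@np.cross(M[:,2],[0,0,-1]), 'wz',None if head is None else -np.radians((head-h+180)%360-180))
def cloud(n):
    d=np.load('%s.npz'%n)['d']; c=viewer.get_calibration(n); K=np.array(c['K'])
    v,u=np.indices(d.shape); r=np.stack([(u-K[0,2])/K[0,0],(v-K[1,2])/K[1,1],np.ones_like(d)],-1)*d[...,None]
    return (r@rot(c['attitude']).T+np.array(c['eye']))[d>0]
E
python3 - <<'E'
from h import *
go(.55,.2,.15,147)
for n in('top','scene'):
    P=cloud(n); 
    for nm,c,z0,z1,r in[('thin',(.55,.2),.05,.075,.04),('thick',(.4825,.2325),.05,.075,.04),('bolt',(.523,-.218),.05,.075,.035),('core',(.6,-.213),.022,.04,.03)]:
        m=(np.hypot(P[:,0]-c[0],P[:,1]-c[1])<r)&(P[:,2]>z0)&(P[:,2]<z1); Q=P[m].astype(np.float32)
        if len(Q)<5: print(n,nm,len(Q)); continue
        if nm=='core':
            a=np.radians(2.2); s=Q[:,0]*np.cos(a)+Q[:,1]*np.sin(a); print(n,'core s gap', np.sort(s)[np.argmax(np.diff(np.sort(s)))+np.array([0,1])]); continue
        print(n,nm,len(Q),cv2.minAreaRect(Q[:,:2]),Q[:,2].min(),Q[:,2].max())
E
```

```text
t 1.35 pos [ 0.2467 -0.6009  0.2451] head 129.8265111312313 q [ 1.7002  0.6001 -0.8242  1.5417  0.4598  1.2043  1.4908] F [-0.1146 -0.9125  0.346 ] Tq [ 0.1074 -0.1176 -0.0594] w 0.09008990034416839 g 0.0
tool delta [0.4208 0.7459 0.0958] tilt corr (tool) [ 0.0003 -0.001   0.    ] wz -0.29973392481461Traceback (most recent call last):
  File "<stdin>", line 10, in <module>
cv2.error: OpenCV(4.12.0) /io/opencv/modules/imgproc/src/convhull.cpp:143: error: (-215:Assertion failed) total >= 0 && (depth == CV_32F || depth == CV_32S) in function 'convexHull'
```

Emit:
{"fn": "step_arm", "kwargs": {
  "increments": [0,0,0,0,0,-0.15,0.09,0,0,0,0,0,-0.15,0.09,0.01,0.046,0,0,0,0,0.09,0.01,0.046,0,0,0,0,0.09,0.01,0.046,0,0,0,0,0.09,0.01,0.046,0,0,0,0,0.09,0.01,0.046,0,0,0,0,0.09,0.01,0.046,0,0,0,0,0.09,0.01,0.046,0,0,0,0,0.09,0.01,0.046,0,0,0,0,0.09]
}}

```text
t: 2.6
ee_pos: [0.3825, -0.2484, 0.2456]
orientation: [-0.901, -3.009, 0.0]
contact_force: [0.4, -0.4, 0.2]
width: 0.0899
grasp_force: 0.0
```

```bash
python3 - <<'E'
from h import *
go(.55,.2,.15,147)
for n in('top','scene'):
    P=cloud(n); 
    for nm,c,z0,z1,r in[('thin',(.55,.2),.05,.075,.04),('thick',(.4825,.2325),.05,.075,.04),('bolt',(.523,-.218),.05,.075,.035),('core',(.6,-.213),.022,.04,.03)]:
        m=(np.hypot(P[:,0]-c[0],P[:,1]-c[1])<r)&(P[:,2]>z0)&(P[:,2]<z1); Q=P[m].astype(np.float32)
        if len(Q)<5: print(n,nm,len(Q)); continue
        if nm=='core':
            a=np.radians(2.2); s=np.sort(Q[:,0]*np.cos(a)+Q[:,1]*np.sin(a)); print(n,'core s gap', s[np.argmax(np.diff(s))+np.array([0,1])]); continue
        print(n,nm,len(Q),cv2.minAreaRect(np.ascontiguousarray(Q[:,:2])),Q[:,2].min(),Q[:,2].max())
E
```

```text
t 2.6 pos [ 0.3825 -0.2484  0.2456] head 146.65035845995774 q [ 1.4991  0.2731 -1.1149  2.0022  0.2859  1.0352  1.2392] F [ 0.3657 -0.4314  0.2147] Tq [ 0.0242 -0.1765 -0.0104] w 0.08992577380444146 g 0.0
tool delta [0.1066 0.4667 0.0954] tilt corr (tool) [-0.0004 -0.0001  0.    ] wz -0.0061023960754809665
top thin 141 ((0.5516961812973022, 0.20396637916564941), (0.013282408006489277, 0.04349111393094063), 56.9460334777832) 0.050471876 0.06863723
top thick 201 ((0.48471200466156006, 0.2371482402086258), (0.01931486278772354, 0.04395344853401184), 52.12092590332031) 0.05037562 0.06973726
top bolt 122 ((0.5241047739982605, -0.21660619974136353), (0.012415383942425251, 0.045689892023801804), 70.63473510742188) 0.05051434 0.06911934
top core s gap [0.5833 0.6029]
scene thin 214 ((0.5516374111175537, 0.20501384139060974), (0.01522638276219368, 0.04313304275274277), 54.16960144042969) 0.05003052 0.06576864
scene thick 263 ((0.485481321811676, 0.23869255185127258), (0.022261466830968857, 0.04434842988848686), 51.00659942626953) 0.050104648 0.067022905
scene bolt 102 ((0.5244922637939453, -0.21584968268871307), (0.016638820990920067, 0.0453987754881382), 69.59630584716797) 0.050302986 0.06405409
scene core s gap [0.5836 0.6036]
```

Emit:
{"fn": "step_arm", "kwargs": {
  "increments": [0.0108,0.0471,0.0095,0,0,0,0.09,0.0108,0.0471,0.0095,0,0,0,0.08,0.0108,0.0471,0.0095,0,0,0,0.07,0.0108,0.0471,0.0095,0,0,0,0.06,0.0108,0.0471,0.0095,0,0,0,0.05,0.0108,0.0471,0.0095,0,0,0,0.05,0.0108,0.0471,0.0095,0,0,0,0.05,0.0108,0.0471,0.0095,0,0,0,0.05,0.0108,0.0471,0.0095,0,0,0,0.05,0.0108,0.0471,0.0095,0,0,0,0.05]
}}

```text
t: 3.85
ee_pos: [0.5513, 0.2042, 0.1498]
orientation: [-0.901, -3.009, 0.001]
contact_force: [0.3, 0.0, 0.2]
width: 0.0498
grasp_force: 0.0
```

```bash
python3 - <<'E'
from h import *
go(.5517,.2043,.049,147)
snap('top');snap('scene','s2.png',(270,200,470,350),4)
E
```

```text
t 3.85 pos [0.5513 0.2042 0.1498] head 146.64416646667573 q [ 0.2684  0.6525 -0.9169  1.7811  0.6028  1.0166  0.1055] F [0.3053 0.0488 0.2396] Tq [ 0.0637 -0.2185 -0.0125] w 0.04978087178726224 g 0.0
tool delta [-0.0003  0.0004  0.1008] tilt corr (tool) [-0.0009 -0.0002  0.    ] wz -0.006210466745513516
```

View pics/s2.png

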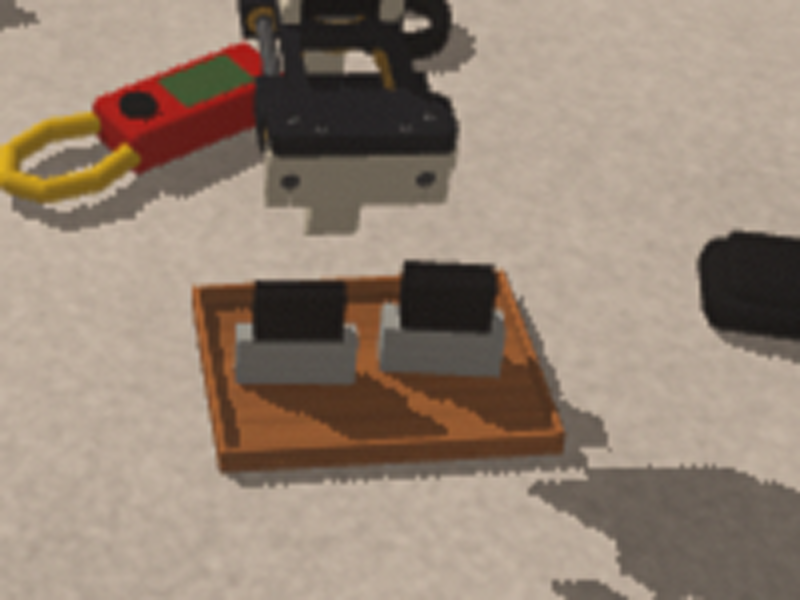

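The view shows the empty finger (tip at about (332,232) in the crop) above the left gauge, the thinner one, with the thick one to its right at (450,300). I descend and grip.

Emit:
{"fn": "step_arm", "kwargs": {
  "increments": [0,0,0.025,0,0,0,0.05,0,0,0.025,0,0,0,0.05,0,0,0.025,0,0,0,0.05,0,0,0.0255,0,0,0,0.05,0,0,0,0,0,0,0.05,0,0,0,0,0,0,0.03,0,0,0,0,0,0,0.015,0,0,0,0,0,0,0.005,0,0,0,0,0,0,0.005],
  "grip_force": 20
}}

```text
t: 5.08
ee_pos: [0.5513, 0.2031, 0.0507]
orientation: [0.901, 3.009, 0.0]
contact_force: [-0.4, 0.3, -0.1]
width: 0.0147
grasp_force: 0.0
```

```bash
python3 - <<'E'
from h import *
go(.5517,.2043,.150,147)
E
```

```text
t 5.08 pos [0.5513 0.2031 0.0507] head 146.66053498407598 q [ 0.1954  0.7766 -0.8083  1.8281  0.7306  0.8631  0.0159] F [-0.4068  0.2984 -0.1379] Tq [ 0.0312 -0.1947  0.0048] w 0.014697770075962386 g 0.0
tool delta [ 0.0003  0.0013 -0.0993] tilt corr (tool) [ 0.0005  0.0007 -0.    ] wz -0.00592478222320913
```

Emit:
{"fn": "step_arm", "kwargs": {
  "increments": [0,0,0,0,0,0,0.005,0,0,0,0,0,0,0.005,0,0,0,0,0,0,0.005,0,0,-0.01,0,0,0,0.005,0,0,-0.02,0,0,0,0.005,0,0,-0.03,0,0,0,0.005,0,0,-0.04,0,0,0,0.005,0,0,0,0,0,0,0.005]
}}

```text
t: 6.08
ee_pos: [0.5531, 0.2046, 0.1545]
orientation: [0.899, 3.004, 0.007]
contact_force: [0.2, -0.4, -2.7]
width: 0.0116
grasp_force: 20.0
```

```bash
python3 - <<'E'
from h import *
go(.6018,-.2135,.150,92.2)
E
```

```text
t 6.08 pos [0.5531 0.2046 0.1545] head 146.67963841085503 q [ 0.2733  0.6459 -0.9222  1.7801  0.6011  1.0161  0.1082] F [ 0.1847 -0.3803 -2.6546] Tq [ 0.0565 -0.1837 -0.0516] w 0.011555381562803 g 19.98429860919714
tool delta [-0.2704 -0.3227  0.0038] tilt corr (tool) [0.0056 0.0041 0.    ] wz 0.9508490655653916
```

Emit:
{"fn": "step_arm", "kwargs": {
  "increments": [-0.027,-0.0323,0,0,0,0,0.005,-0.027,-0.0323,0,0,0,0,0.005,-0.027,-0.0323,0,0,0,0,0.005,-0.027,-0.0323,0,0,0,0,0.005,-0.027,-0.0323,0,0,0,0,0.005,-0.027,-0.0323,0,0,0,0,0.005,-0.027,-0.0323,0,0,0,0,0.005,-0.027,-0.0323,0,0,0,0,0.005,-0.027,-0.0323,0,0,0,0,0.005,-0.027,-0.0323,0,0,0,0,0.005]
}}

```text
t: 7.32
ee_pos: [0.5984, -0.2165, 0.1496]
orientation: [-0.901, -3.008, -0.0]
contact_force: [0.5, -0.4, -0.7]
width: 0.012
grasp_force: 20.0
```

Emit:
{"fn": "step_arm", "kwargs": {
  "increments": [0,0,0,0,0,0.1585,0.005,0,0,0,0,0,0.1585,0.005,0,0,0,0,0,0.1585,0.005,0,0,0,0,0,0.1585,0.005,0,0,0,0,0,0.1585,0.005,0,0,0,0,0,0.1585,0.005,0,0,0,0,0,0,0.005]
}}

```text
t: 8.2
ee_pos: [0.5985, -0.2149, 0.1498]
orientation: [-2.176, -2.265, 0.001]
contact_force: [0.3, -0.4, -2.2]
width: 0.0116
grasp_force: 20.0
```

```bash
python3 - <<'E'
from h import *
go(.6018,-.2135,.095,92.2)
E
```

```text
t 8.2 pos [ 0.5985 -0.2149  0.1498] head 92.28071952202582 q [ 0.7812  0.6418 -0.676   1.6605  0.46    1.0053 -0.01  ] F [ 0.2892 -0.4028 -2.1846] Tq [ 0.0063 -0.1163 -0.0189] w 0.011567884718424723 g 19.985439889132977
tool delta [0.0012 0.0034 0.0548] tilt corr (tool) [-0.0011 -0.      0.    ] wz 0.0014088214299865821
```

Emit:
{"fn": "step_arm", "kwargs": {
  "increments": [0.0012,0.0034,0.018,0,0,0,0.005,0,0,0.018,0,0,0,0.005,0,0,0.018,0,0,0,0.005,0,0,0,0,0,0,0.005,0,0,0,0,0,0,0.005]
}}

```text
t: 8.82
ee_pos: [0.6026, -0.2137, 0.0961]
orientation: [-2.178, -2.263, -0.001]
contact_force: [0.5, -0.3, -1.8]
width: 0.012
grasp_force: 20.0
```

```bash
python3 - <<'E'
from h import *
go(.6018,-.2135,.057,92.2)
p,d=snap('top');q,_=snap('scene')
f=lambda a:cv2.resize(a[:,:,::-1],(400,500),interpolation=cv2.INTER_CUBIC)
cv2.imwrite('pics/c3.png',np.hstack([f(p[140:240,315:395]),f(q[140:240,185:265])]))
E
```

```text
t 8.82 pos [ 0.6026 -0.2137  0.0961] head 92.19506320493468 q [ 0.7504  0.7112 -0.6389  1.6805  0.5096  0.9224 -0.0493] F [ 0.4699 -0.283  -1.7859] Tq [-0.0283 -0.1078 -0.0017] w 0.012031864043628823 g 19.98451855033636
tool delta [ 0.0002 -0.0008  0.0391] tilt corr (tool) [ 0.0001 -0.0004  0.    ] wz -8.616332838578034e-05
```

View pics/c3.png

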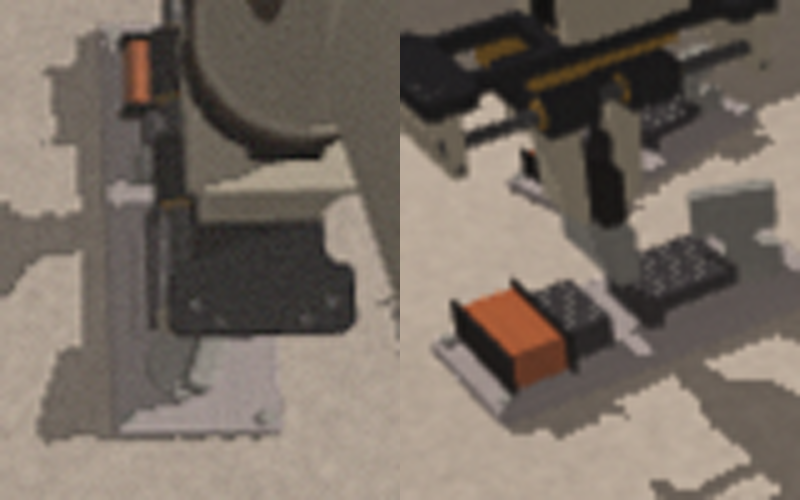

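The scene crop shows the gauge held square above the open gap, with its foot edge at about (640,290) and the light gap floor at (625,330). I lower it gently.

Emit:
{"fn": "step_arm", "kwargs": {
  "increments": [0,-0.0006,0.015,0,0,0,0.005,0,0,0.006,0,0,0,0.005,0,0,0.004,0,0,0,0.005,0,0,0.004,0,0,0,0.005,0,0,0,0,0,0,0.005]
}}

```text
t: 9.55
ee_pos: [0.6017, -0.2138, 0.0669]
orientation: [-2.178, -2.263, 0.0]
contact_force: [-0.1, -0.1, -1.7]
width: 0.012
grasp_force: 20.0
```

```bash
python3 - <<'E'
from h import *
go(.6018,-.2135,.0567,92.2)
E
```

```text
t 9.55 pos [ 0.6017 -0.2138  0.0669] head 92.18564160455102 q [ 0.7359  0.7474 -0.6164  1.6929  0.5364  0.8769 -0.0687] F [-0.1483 -0.057  -1.7403] Tq [-0.0072 -0.1187  0.0152] w 0.011999886591107291 g 19.984313137829304
tool delta [0.0002 0.0001 0.0102] tilt corr (tool) [-0.0004 -0.0002  0.    ] wz -0.00025060127588831635
```

Emit:
{"fn": "step_arm", "kwargs": {
  "increments": [0,0,0.004,0,0,0,0.005,0,0,0.003,0,0,0,0.005,0,0,0.002,0,0,0,0.005,0,0,0.001,0,0,0,0.005,0,0,0,0,0,0,0.005]
}}

```text
t: 10.18
ee_pos: [0.6018, -0.2138, 0.0572]
orientation: [-2.179, -2.263, -0.0]
contact_force: [0.2, -0.1, -1.8]
width: 0.0119
grasp_force: 20.0
```

Emit:
{"fn": "step_arm", "kwargs": {
  "increments": [0,0,0.001,0,0,0,0.005,0,0,0.001,0,0,0,0.005,0,0,0,0,0,0,0.005]
}}

```text
t: 10.55
ee_pos: [0.6021, -0.2139, 0.0567]
orientation: [2.178, 2.263, -0.001]
contact_force: [-3.6, 0.2, 7.4]
width: 0.012
grasp_force: 20.0
```

Emit:
{"fn": "step_arm", "kwargs": {
  "increments": [0,0,0,0,0,0,0.02,0,0,0,0,0,0,0.026,0,0,0,0,0,0,0.026,0,0,-0.02,0,0,0,0.026,0,0,-0.03,0,0,0,0.03,0,0,-0.05,0,0,0,0.04,0,0,0,0,0,0,0.05]
}}

```text
t: 11.42
ee_pos: [0.6055, -0.2142, 0.1614]
orientation: [2.173, 2.257, 0.007]
contact_force: [0.4, -0.2, 0.1]
width: 0.0457
grasp_force: 0.0
```

```bash
python3 - <<'E'
from h import *
go(.5242,-.2163,.13,160.6)
E
```

```text
t 11.43 pos [ 0.6055 -0.2142  0.1614] head 92.18519447635902 q [ 0.7806  0.6333 -0.6837  1.6456  0.4562  1.0176 -0.0109] F [ 0.4411 -0.1609  0.0703] Tq [-0.0556 -0.1358  0.0161] w 0.04565628099634122 g 0.0
tool delta [ 0.0011 -0.0816  0.0306] tilt corr (tool) [ 0.0091  0.0033 -0.    ] wz -1.1940636134991383
```

Emit:
{"fn": "step_arm", "kwargs": {
  "increments": [0,-0.039,0,0,0,0,0.05,0,-0.039,0,0,0,0,0.05,0,0,0,0,0,-0.1706,0.05,0,0,0,0,0,-0.1706,0.05,0,0,0,0,0,-0.1706,0.05,0,0,0,0,0,-0.1706,0.05,0,0,0,0,0,-0.1706,0.05,0,0,0,0,0,-0.1706,0.05,0,0,0,0,0,-0.1706,0.05,0,0,0,0,0,0,0.05]
}}

```text
t: 12.68
ee_pos: [0.5236, -0.2168, 0.1552]
orientation: [-0.532, -3.096, -0.001]
contact_force: [0.1, 0.3, 0.8]
width: 0.0503
grasp_force: 0.0
```

```bash
python3 - <<'E'
from h import *
go(.5242,-.2163,.052,160.6)
p,d=snap('top');q,_=snap('scene')
f=lambda a:cv2.resize(a[:,:,::-1],(400,500),interpolation=cv2.INTER_CUBIC)
cv2.imwrite('pics/c4.png',np.hstack([f(p[140:240,315:395]),f(q[140:240,185:265])]))
E
```

```text
t 12.68 pos [ 0.5236 -0.2168  0.1552] head 160.50577536766178 q [ 1.0731  0.6364 -0.9804  1.8298  0.6185  1.0173  1.0693] F [0.1025 0.3222 0.8422] Tq [ 0.0448 -0.1284 -0.0487] w 0.05033540081899297 g 0.0
tool delta [-0.0004  0.0006  0.1032] tilt corr (tool) [ 0.0005 -0.0004 -0.    ] wz -0.0016445300707829012
```

View pics/c4.png

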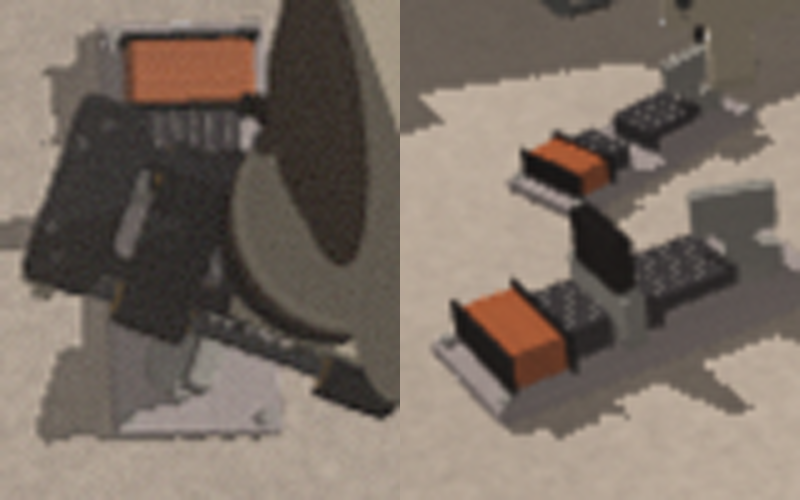

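The gauge stands upright in the gap (scene crop about (605,270)), with the bolt bar free at (735,225). I descend onto the bar and grip it.

Emit:
{"fn": "step_arm", "kwargs": {
  "increments": [-0.0004,0.0006,0.025,0,0,0,0.05,0,0,0.025,0,0,0,0.05,0,0,0.025,0,0,0,0.05,0,0,0.017,0,0,0,0.05,0,0,0.01,0,0,0,0.04,0,0,0,0,0,0,0.02,0,0,0,0,0,0,0.005,0,0,0,0,0,0,0.005,0,0,0,0,0,0,0.005,0,0,0,0,0,0,0.005],
  "grip_force": 25
}}

```text
t: 14.02
ee_pos: [0.5248, -0.2179, 0.0548]
orientation: [0.53, 3.095, -0.004]
contact_force: [-3.8, -2.4, 8.7]
width: 0.0118
grasp_force: 54.2
```

```bash
python3 - <<'E'
from h import *
go(.5242,-.2163,.053,160.6)
E
```

```text
t 14.03 pos [ 0.5248 -0.2179  0.0548] head 160.55170168839828 q [ 0.9832  0.7644 -0.8556  1.876   0.7617  0.8637  0.9674] F [-3.7706 -2.4326  8.7097] Tq [-0.3669  0.6527  0.1058] w 0.0118153009265034 g 54.16100491216639
tool delta [0.0011 0.0013 0.0018] tilt corr (tool) [-0.0025  0.0015  0.    ] wz -0.0008429645606040573
```

Emit:
{"fn": "step_arm", "kwargs": {
  "increments": [0,0,0,0,0,0,0.005,0,0,0,0,0,0.03,0.005,0,0,0,0,0,0.03,0.005,0,0,0,0,0,0,0.005]
}}

```text
t: 14.52
ee_pos: [0.5248, -0.218, 0.0549]
orientation: [0.624, 3.078, -0.004]
contact_force: [-3.9, -2.8, 9.3]
width: 0.0118
grasp_force: 54.3
```

```bash
python3 - <<'E'
from h import *
go(.5242,-.2163,.053,160.6)
E
```

```text
t 14.53 pos [ 0.5248 -0.218   0.0549] head 157.08219469969242 q [ 0.9751  0.7581 -0.843   1.8762  0.7505  0.8573  0.915 ] F [-3.876  -2.793   9.3123] Tq [-0.3935  0.5483  0.0087] w 0.0117726943516004 g 54.250414327543695
tool delta [0.0012 0.0014 0.0019] tilt corr (tool) [-0.0025  0.0018 -0.    ] wz -0.06139728493447502
```

Emit:
{"fn": "step_arm", "kwargs": {
  "increments": [-0.001,-0.0013,-0.0018,0,0,0,0.005,0,0,0,0,0,0.08,0.005,0,0,0,0,0,0.08,0.005,0,0,0,0,0,0.08,0.005,0,0,0,0,0,0.08,0.005,0,0,0,0,0,0.08,0.005,0,0,0,0,0,0.08,0.005,0,0,0,0,0,0,0.005]
}}

```text
t: 15.52
ee_pos: [0.5243, -0.2186, 0.055]
orientation: [-1.336, -2.843, 0.002]
contact_force: [-2.3, -1.3, -1.5]
width: 0.0119
grasp_force: 48.1
```

```bash
python3 - <<'E'
from h import *
go(.5248,-.218,.0549,108.9)
p,d=snap('scene','c5.png',(205,150,265,210),10)
P=cloud('scene'); a=np.radians(2.2)
s=P[:,0]*np.cos(a)+P[:,1]*np.sin(a); t=-P[:,0]*np.sin(a)+P[:,1]*np.cos(a)
m=(abs(P[:,2]-.029)<.006)&(abs(s-.5935)<.03)&(t>-.262)&(t<-.205); print(np.sort(s[m]).round(4)[::3])
E
```

```text
t 15.53 pos [ 0.5243 -0.2186  0.055 ] head 129.65826940930782 q [ 0.9091  0.7139 -0.7421  1.8767  0.6564  0.8133  0.508 ] F [-2.2559 -1.2675 -1.4957] Tq [-0.4011  0.1988 -0.0455] w 0.011948988170101765 g 48.13311307603726
tool delta [0.0002 0.0007 0.0001] tilt corr (tool) [-0.0012 -0.      0.    ] wz 0.3623001482084398
[0.5636 0.5649 0.5665 0.5668 0.5674 0.5683 0.5695 0.5703 0.5716 0.5726
 0.5739 0.5748 0.5757 0.5781 0.5786 0.5815 0.5882 0.5899 0.5925 0.5943
 0.5974 0.5984 0.5986 0.599  0.5991 0.5993 0.5994 0.5995 0.5997 0.6001
 0.6002 0.6007 0.6032 0.6044 0.6054 0.6061 0.6065 0.6074 0.6079 0.6088
 0.609  0.6102 0.6103 0.6119 0.6127 0.6132 0.6136 0.6144 0.6149 0.6158
 0.6167 0.6169 0.6177 0.6186 0.6194 0.6197 0.6204 0.6212 0.6215 0.6223
 0.6232 0.6233]
```

View pics/c5.png

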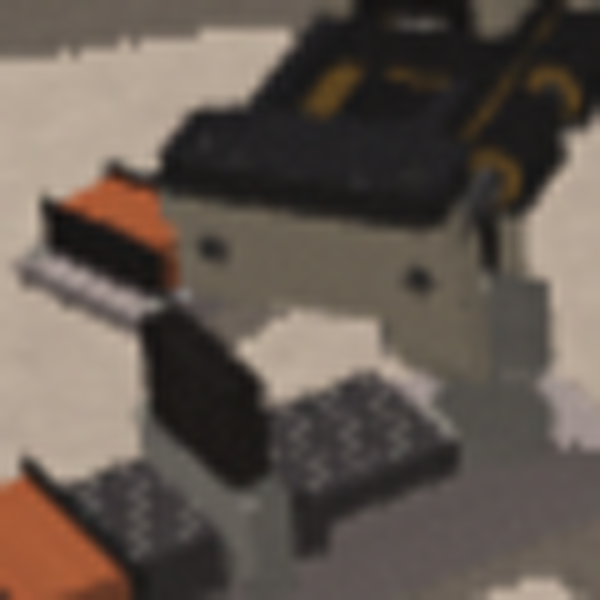

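The scene crop shows the gauge at (205,400), still upright, and the sliding half nearing it. The gap is about 15.5 mm.

Emit:
{"fn": "step_arm", "kwargs": {
  "increments": [0,0,0,0,0,0.07,0.005,0,0,0,0,0,0.07,0.005,0,0,0,0,0,0.07,0.005,0,0,0,0,0,0.04,0.005,0,0,0,0,0,0,0.005]
}}

```text
t: 16.2
ee_pos: [0.5241, -0.2188, 0.055]
orientation: [-1.68, -2.654, 0.002]
contact_force: [-4.8, -3.6, 1.8]
width: 0.012
grasp_force: 48.3
```

```bash
python3 - <<'E'
from h import *
go(.5248,-.218,.0549,108.9)
E
```

```text
t 16.2 pos [ 0.5241 -0.2188  0.055 ] head 115.33834959516079 q [ 0.8706  0.6928 -0.6867  1.878   0.6073  0.7921  0.2956] F [-4.8329 -3.5616  1.8337] Tq [-0.7131  0.6203  0.0085] w 0.011982909923664752 g 48.252735089336056
tool delta [0.0004 0.001  0.0001] tilt corr (tool) [-0.0017  0.0003 -0.    ] wz 0.1123703988299997
```

Emit:
{"fn": "step_arm", "kwargs": {
  "increments": [0,0,0,0,0,0.02,0.005,0,0,0,0,0,0,0.005]
}}

```text
t: 16.45
ee_pos: [0.5241, -0.2188, 0.055]
orientation: [-1.706, -2.637, 0.003]
contact_force: [-4.5, -3.1, 1.9]
width: 0.0116
grasp_force: 48.3
```

```bash
python3 - <<'E'
from h import *
go(.5248,-.218,.0549,108.9)
p,d=snap('scene','c6.png',(205,150,265,210),10)
E
```

```text
t 16.45 pos [ 0.5241 -0.2188  0.055 ] head 114.21599509735265 q [ 0.8676  0.6912 -0.6824  1.8781  0.6034  0.7905  0.2789] F [-4.5107 -3.0994  1.868 ] Tq [-0.7197  0.691   0.1035] w 0.011625368781959399 g 48.26335706660757
tool delta [0.0004 0.001  0.0001] tilt corr (tool) [-0.0017  0.0003 -0.    ] wz 0.09278161746868008
```

View pics/c6.png

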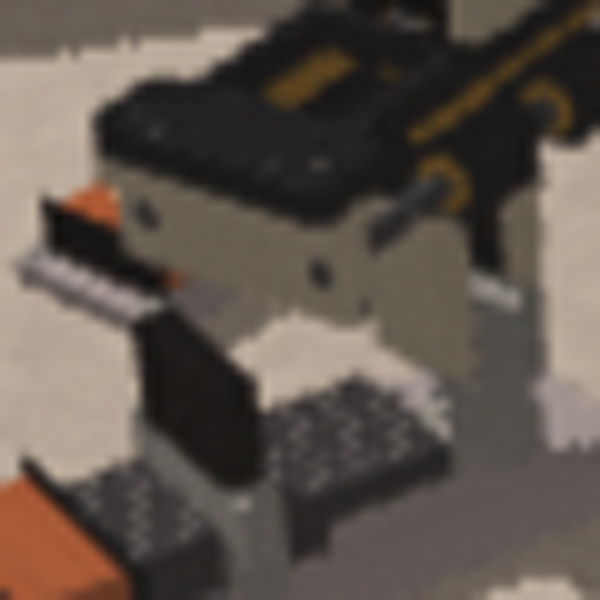

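Emit:
{"fn": "step_arm", "kwargs": {
  "increments": [0,0,0,0,0,0.02,0.005,0,0,0,0,0,0,0.005]
}}

```text
t: 16.75
ee_pos: [0.524, -0.2188, 0.055]
orientation: [-1.732, -2.62, 0.002]
contact_force: [-3.6, -3.3, 2.0]
width: 0.0115
grasp_force: 48.3
```

```bash
python3 - <<'E'
from h import *
go(.5248,-.218,.0549,108.9)
E
```

```text
t 16.75 pos [ 0.524  -0.2188  0.055 ] head 113.06627775461389 q [ 0.8644  0.6897 -0.6779  1.8782  0.5993  0.7889  0.262 ] F [-3.6235 -3.2966  2.0257] Tq [-0.6774  0.7785  0.0626] w 0.011512631408387911 g 48.268257442396134
tool delta [0.0004 0.001  0.0001] tilt corr (tool) [-0.0018  0.0002 -0.    ] wz 0.07271526437060845
```

Emit:
{"fn": "step_arm", "kwargs": {
  "increments": [0,0,0,0,0,0.02,0.005,0,0,0,0,0,0,0.005]
}}

```text
t: 17.0
ee_pos: [0.524, -0.2188, 0.055]
orientation: [-1.758, -2.603, 0.003]
contact_force: [-4.0, -3.4, 1.5]
width: 0.0119
grasp_force: 48.3
```

```bash
python3 - <<'E'
from h import *
go(.5248,-.218,.0549,108.9)
a=np.load('scene.npz')['p']; p,d=snap('scene')
# gauge shift between c6 frame and now (subpixel), template around gauge handle
for nm,(x0,y0,x1,y1) in dict(gauge=(217,180,234,199),slide=(236,188,250,205)).items():
    A=np.float32(cv2.cvtColor(a[y0:y1,x0:x1],cv2.COLOR_RGB2GRAY));B=np.float32(cv2.cvtColor(p[y0:y1,x0:x1],cv2.COLOR_RGB2GRAY))
    print(nm,cv2.phaseCorrelate(A,B))
E
```

```text
t 17.0 pos [ 0.524  -0.2188  0.055 ] head 111.91555596409457 q [ 0.8613  0.688  -0.6734  1.8783  0.5953  0.7873  0.2451] F [-4.0198 -3.418   1.4769] Tq [-0.7151  0.705   0.0535] w 0.011924003928451674 g 48.27337085909676
tool delta [0.0005 0.001  0.0001] tilt corr (tool) [-0.0018  0.0003  0.    ] wz 0.05263138035160222
gauge ((-0.11858173188074694, 0.12327540163520645), 1.041935576001803)
slide ((0.4841342598577807, 0.01348020272125261), 0.9947680883937412)
```

Emit:
{"fn": "step_arm", "kwargs": {
  "increments": [0,0,0,0,0,0.016,0.005,0,0,0,0,0,0,0.005]
}}

```text
t: 17.3
ee_pos: [0.524, -0.2188, 0.055]
orientation: [-1.779, -2.588, 0.003]
contact_force: [-3.5, -3.1, 2.1]
width: 0.012
grasp_force: 48.3
```

```bash
python3 - <<'E'
from h import *
go(.5248,-.218,.0549,108.9)
E
```

```text
t 17.3 pos [ 0.524  -0.2188  0.055 ] head 111.00281354371225 q [ 0.8587  0.6868 -0.6698  1.8784  0.5921  0.786   0.2316] F [-3.5495 -3.1023  2.1152] Tq [-0.7509  0.6637  0.1451] w 0.012045633728219067 g 48.278972411644645
tool delta [0.0005 0.001  0.0001] tilt corr (tool) [-0.0018  0.0003 -0.    ] wz 0.036701019893308366
```

Emit:
{"fn": "step_arm", "kwargs": {
  "increments": [0,0,0,0,0,0.016,0.005,0,0,0,0,0,0,0.005]
}}

```text
t: 17.55
ee_pos: [0.524, -0.2188, 0.055]
orientation: [-1.8, -2.574, 0.003]
contact_force: [-5.2, -3.7, 2.3]
width: 0.0118
grasp_force: 48.3
```

```bash
python3 - <<'E'
from h import *
go(.5248,-.218,.0549,108.9)
E
```

```text
t 17.55 pos [ 0.524  -0.2188  0.055 ] head 110.08813622378243 q [ 0.8561  0.6855 -0.6661  1.8785  0.5889  0.7847  0.2181] F [-5.1517 -3.7115  2.3479] Tq [-0.7568  0.7842  0.0852] w 0.011763903150539747 g 48.28320677013835
tool delta [0.0005 0.001  0.0001] tilt corr (tool) [-0.0019  0.0003  0.    ] wz 0.020736889067215172
```

Emit:
{"fn": "step_arm", "kwargs": {
  "increments": [0,0,0,0,0,0.012,0.005,0,0,0,0,0,0,0.005]
}}

```text
t: 17.8
ee_pos: [0.524, -0.2188, 0.055]
orientation: [-1.815, -2.563, 0.003]
contact_force: [-3.9, -3.3, 1.3]
width: 0.0118
grasp_force: 48.3
```

```bash
python3 - <<'E'
from h import *
go(.5248,-.218,.0549,108.9)
E
```

```text
t 17.8 pos [ 0.524  -0.2188  0.055 ] head 109.40503469360137 q [ 0.8542  0.6846 -0.6635  1.8786  0.5865  0.7838  0.208 ] F [-3.8532 -3.253   1.2606] Tq [-0.7477  0.7015  0.0935] w 0.011785368490585608 g 48.28819413349265
tool delta [0.0005 0.001  0.0001] tilt corr (tool) [-0.0019  0.0003 -0.    ] wz 0.008814518240144713
```

Emit:
{"fn": "step_arm", "kwargs": {
  "increments": [0,0,0,0,0,0.012,0.005,0,0,0,0,0,0,0.005]
}}

```text
t: 18.05
ee_pos: [0.524, -0.2188, 0.055]
orientation: [-1.83, -2.552, 0.003]
contact_force: [-4.8, -3.6, 2.0]
width: 0.0117
grasp_force: 48.3
```

```bash
python3 - <<'E'
from h import *
go(.5248,-.218,.0549,108.9)
p,d=snap('scene','c7.png',(205,160,255,210),12)
E
```

```text
t 18.05 pos [ 0.524  -0.2188  0.055 ] head 108.71736510330948 q [ 0.8523  0.6836 -0.6607  1.8787  0.5841  0.7829  0.1979] F [-4.8205 -3.6435  1.9731] Tq [-0.75    0.7054  0.1359] w 0.011737170209219383 g 48.291157822532114
tool delta [0.0005 0.001  0.0001] tilt corr (tool) [-0.0019  0.0004 -0.    ] wz -0.003187580276289444
```

View pics/c7.png

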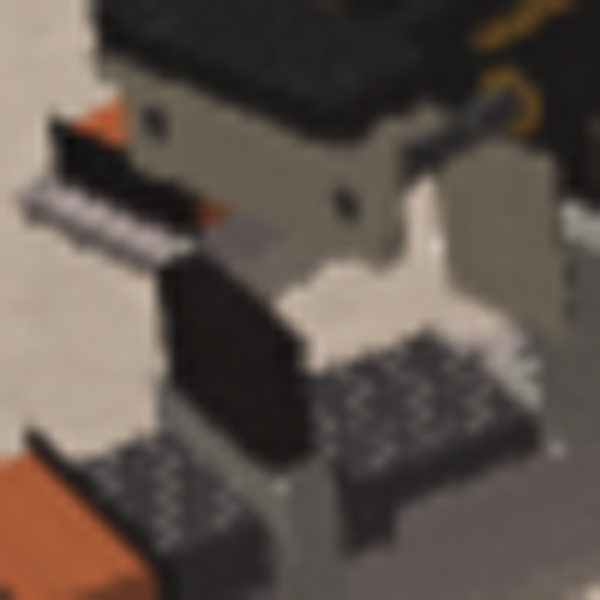

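No contact torque so far and the gauge sits close between both faces (steel end at (305,520)); the estimated gap is about 12.45 mm. I release the bolt and lift.

Emit:
{"fn": "step_arm", "kwargs": {
  "increments": [0,0,0,0,0,0,0.016,0,0,0,0,0,0,0.028,0,0,0,0,0,0,0.03,0,0,-0.02,0,0,0,0.03,0,0,-0.03,0,0,0,0.03,0,0,-0.05,0,0,0,0.03,0,0,0,0,0,0,0.026,0,0,0,0,0,0,0.026]
}}

```text
t: 19.1
ee_pos: [0.5249, -0.2181, 0.1558]
orientation: [1.83, 2.552, -0.0]
contact_force: [0.3, 0.8, 0.3]
width: 0.0259
grasp_force: 0.0
```

```bash
python3 - <<'E'
from h import *
snap('scene');snap('top')
P=np.vstack([cloud('scene'),cloud('top')]);np.set_printoptions(precision=4,suppress=True)
for nm,c,z0 in[('gauge',(.605,-.2135),.052),('bolt',(.5242,-.2163),.05)]:
    m=(np.hypot(P[:,0]-c[0],P[:,1]-c[1])<.035)&(P[:,2]>z0)&(P[:,2]<.075); Q=np.ascontiguousarray(P[m][:,:2].astype(np.float32)); print(nm,len(Q),cv2.minAreaRect(Q) if len(Q)>4 else '')
go(.605,-.2135,.15,92.2)
E
```

```text
gauge 170 ((0.6056197881698608, -0.2113582193851471), (0.013916189782321453, 0.05075880140066147), 1.6664681434631348)
bolt 147 ((0.524022102355957, -0.2147405743598938), (0.015644213184714317, 0.044329866766929626), 20.050846099853516)
t 19.2 pos [ 0.5241 -0.2179  0.1544] head 108.69505700394521 q [ 0.9311  0.5477 -0.7626  1.8316  0.4585  0.9486  0.2925] F [ 0.3099  0.9073 -0.2715] Tq [ 0.0284 -0.1263  0.0155] w 0.025981834968885214 g 0.0
tool delta [-0.0218  0.078   0.0043] tilt corr (tool) [-0.0012 -0.0008  0.    ] wz 0.2878930550229949
```

Emit:
{"fn": "step_arm", "kwargs": {
  "increments": [0,0,0,0,0,0.144,0.026,0,0,0,0,0,0.144,0.026,0.0013,0.0407,0,0,0,0,0.026,0,0.0407,0,0,0,0,0.026,0,0,0,0,0,0,0.026,0,0,0,0,0,0,0.026]
}}

```text
t: 19.95
ee_pos: [0.6048, -0.2131, 0.1536]
orientation: [-2.176, -2.262, 0.002]
contact_force: [-0.7, 0.5, -0.6]
width: 0.0261
grasp_force: 0.0
```

```bash
python3 - <<'E'
from h import *
go(.6054,-.2135,.0575,92.2)
E
```

```text
t 19.95 pos [ 0.6048 -0.2131  0.1536] head 92.2268789937013 q [ 0.7663  0.6442 -0.6675  1.6419  0.4515  1.0183 -0.0076] F [-0.7153  0.5195 -0.5739] Tq [-0.0459 -0.0806  0.0437] w 0.026050646896707847 g 0.0
tool delta [-0.0006  0.0008  0.096 ] tilt corr (tool) [-0.0029 -0.0012 -0.    ] wz 0.00046912693971054646
```

Emit:
{"fn": "step_arm", "kwargs": {
  "increments": [0,0.0006,0.03,0,0,0,0.026,0,0,0.03,0,0,0,0.026,0,0,0.02,0,0,0,0.026,0,0,0.015,0,0,0,0.026,0,0,0,0,0,0,0.026,0,0,0,0,0,0,0.026,0,0,0,0,0,0,0.026],
  "grip_force": 8
}}

```text
t: 20.82
ee_pos: [0.6076, -0.2137, 0.0612]
orientation: [2.177, 2.262, 0.001]
contact_force: [-0.2, 1.0, -0.4]
width: 0.0259
grasp_force: 0.0
```

```bash
python3 - <<'E'
from h import *
go(.6056,-.2135,.0575,92.2)
E
```

```text
t 20.82 pos [ 0.6076 -0.2137  0.0612] head 92.18971875168853 q [ 0.7212  0.7587 -0.6026  1.6818  0.5357  0.8697 -0.0685] F [-0.1912  0.958  -0.3562] Tq [ 0.0128 -0.0846 -0.0225] w 0.025937256386991417 g 0.0
tool delta [ 0.0003 -0.002   0.0037] tilt corr (tool) [ 0.0018  0.0007 -0.    ] wz -0.00017944163425004261
```

Emit:
{"fn": "step_arm", "kwargs": {
  "increments": [0,-0.002,0.002,0,0,0,0.026,0,0,0,0,0,0,0.02,0,0,0,0,0,0,0.015,0,0,0,0,0,0,0.011,0,0,0,0,0,0,0.009,0,0,0,0,0,0,0.009],
  "grip_force": 8
}}

```text
t: 21.58
ee_pos: [0.6049, -0.2136, 0.0581]
orientation: [2.179, 2.263, 0.0]
contact_force: [0.2, 0.4, -0.3]
width: 0.0117
grasp_force: 8.0
```

```bash
python3 - <<'E'
from h import *
go(.6056,-.2135,.0575,92.2)
E
```

```text
t 21.57 pos [ 0.6049 -0.2136  0.0581] head 92.19011721140023 q [ 0.7222  0.7601 -0.6007  1.6881  0.5376  0.864  -0.0698] F [ 0.1542  0.4404 -0.2609] Tq [-0.0287 -0.0297  0.0275] w 0.01173992381803257 g 7.994831381365657
tool delta [0.0001 0.0007 0.0006] tilt corr (tool) [ 0.0002 -0.     -0.    ] wz -0.0001724872003447576
```

Gripped without load; now I draw it straight up, slowly at first.

Emit:
{"fn": "step_arm", "kwargs": {
  "increments": [0,0,-0.006,0,0,0,0.005,0,0,-0.008,0,0,0,0.005,0,0,-0.01,0,0,0,0.005,0,0,-0.02,0,0,0,0.005,0,0,-0.03,0,0,0,0.005,0,0,-0.025,0,0,0,0.005,0,0,0,0,0,0,0.005],
  "grip_force": 12
}}

```text
t: 22.45
ee_pos: [0.6065, -0.214, 0.1604]
orientation: [2.175, 2.26, 0.003]
contact_force: [0.2, -0.5, -1.4]
width: 0.0121
grasp_force: 12.0
```

Emit:
{"fn": "step_arm", "kwargs": {
  "increments": [0,0,0,0,0,-0.1585,0.005,0,0,0,0,0,-0.1585,0.005,0,0,0,0,0,-0.1585,0.005,0,0,0,0,0,-0.1585,0.005,0,0,0,0,0,-0.1585,0.005,0,0,0,0,0,-0.1585,0.005,0,0,0,0,0,0,0.005],
  "grip_force": 20
}}

```text
t: 23.32
ee_pos: [0.6039, -0.2137, 0.1559]
orientation: [-0.903, -3.007, -0.001]
contact_force: [-0.6, -0.6, -2.1]
width: 0.0119
grasp_force: 20.0
```

```bash
python3 - <<'E'
from h import *
go(.5517,.2043,.15,147)
E
```

```text
t 23.32 pos [ 0.6039 -0.2137  0.1559] head 146.58486999529381 q [ 0.8973  0.7169 -0.8784  1.6389  0.6086  1.0833  0.8306] F [-0.564  -0.608  -2.1083] Tq [ 0.0555 -0.1644  0.0092] w 0.011926957768072436 g 19.995081312954426
tool delta [0.2738 0.3201 0.0064] tilt corr (tool) [-0.0001 -0.0019 -0.    ] wz -0.007245385405942487
```

Emit:
{"fn": "step_arm", "kwargs": {
  "increments": [0.0274,0.032,0,0,0,0,0.005,0.0274,0.032,0,0,0,0,0.005,0.0274,0.032,0,0,0,0,0.005,0.0274,0.032,0,0,0,0,0.005,0.0274,0.032,0,0,0,0,0.005,0.0274,0.032,0,0,0,0,0.005,0.0274,0.032,0,0,0,0,0.005,0.0274,0.032,0,0,0,0,0.005,0.0274,0.032,0,0,0,0,0.005,0.0274,0.032,0,0,0,0,0.005]
}}

```text
t: 24.58
ee_pos: [0.5511, 0.2053, 0.1567]
orientation: [-0.907, -3.008, 0.001]
contact_force: [0.7, 0.6, -2.4]
width: 0.012
grasp_force: 20.0
```

Emit:
{"fn": "step_arm", "kwargs": {
  "increments": [0,0,0,0,0,0,0.005,0,0,0,0,0,0,0.005]
}}

```text
t: 24.82
ee_pos: [0.5514, 0.2038, 0.1566]
orientation: [-0.903, -3.009, 0.002]
contact_force: [0.3, -0.5, -0.9]
width: 0.0118
grasp_force: 20.0
```

```bash
python3 - <<'E'
from h import *
go(.5517,.2043,.054,147)
p,d=snap('top');q,_=snap('scene')
for n in('top','scene'):
    P=cloud(n);a=np.radians(2.2)
    m=(np.hypot(P[:,0]-.6,P[:,1]+.213)<.03)&(P[:,2]>.022)&(P[:,2]<.04)
    s=np.sort(P[m][:,0]*np.cos(a)+P[m][:,1]*np.sin(a)); print(n,'gap',s[np.argmax(np.diff(s))+np.array([0,1])])
    m=(np.hypot(P[:,0]-.5242,P[:,1]+.2163)<.035)&(P[:,2]>.05)&(P[:,2]<.075); print(cv2.minAreaRect(np.ascontiguousarray(P[m][:,:2].astype(np.float32))))
f=lambda a:cv2.resize(a[:,:,::-1],(400,500),interpolation=cv2.INTER_CUBIC)
cv2.imwrite('pics/c8.png',np.hstack([f(p[140:240,315:395]),f(q[210:335,310:410])]))
E
```

```text
t 24.82 pos [0.5514 0.2038 0.1566] head 146.58418786138267 q [ 0.2689  0.6409 -0.9162  1.7768  0.5893  1.0248  0.1147] F [ 0.2622 -0.5195 -0.9376] Tq [ 0.0235 -0.1612  0.0231] w 0.011824866006398822 g 19.995872732251883
tool delta [-0.      0.0007  0.1026] tilt corr (tool) [-0.0013  0.0002  0.    ] wz -0.007257290888631407
top gap [0.5909 0.603 ]
((0.5239666104316711, -0.2164129912853241), (0.011719150468707085, 0.04500779137015343), 18.38672637939453)
scene gap [0.5924 0.6037]
((0.5242464542388916, -0.21416272222995758), (0.013967313803732395, 0.04865843057632446), 18.492446899414062)
```

View pics/c8.png

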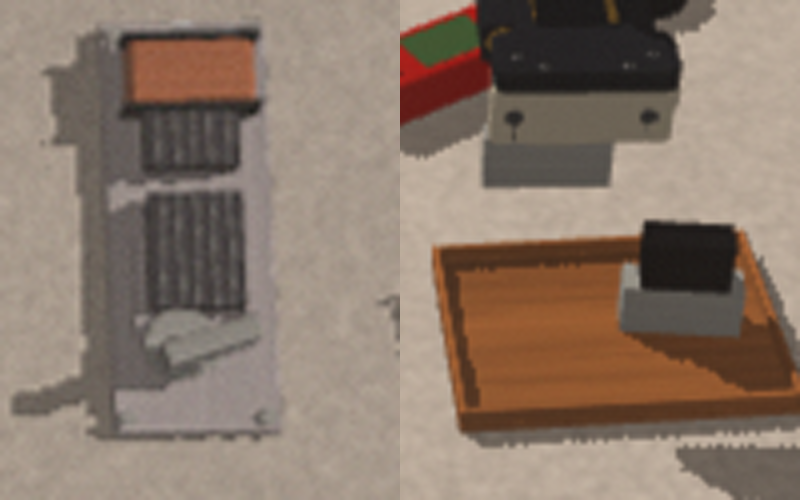

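The gap is set (top crop, light strip at y≈188) and the gauge hangs over its empty place left of the thick one. Lowering it.

Emit:
{"fn": "step_arm", "kwargs": {
  "increments": [0,0,0.03,0,0,0,0.005,0,0,0.03,0,0,0,0.005,0,0,0.025,0,0,0,0.005,0,0,0.012,0,0,0,0.005,0,0,0.004,0,0,0,0.005,0,0,0.002,0,0,0,0.005,0,0,0.001,0,0,0,0.005,0,0,0,0,0,0,0.005,0,0,0,0,0,0,0.005]
}}

```text
t: 26.05
ee_pos: [0.5519, 0.2044, 0.0534]
orientation: [0.901, 3.009, 0.0]
contact_force: [0.3, 0.0, -2.2]
width: 0.0118
grasp_force: 20.0
```

Emit:
{"fn": "step_arm", "kwargs": {
  "increments": [0,0,0.001,0,0,0,0.005,0,0,0.0007,0,0,0,0.005,0,0,0,0,0,0,0.005]
}}

```text
t: 26.42
ee_pos: [0.5518, 0.2044, 0.052]
orientation: [0.9, 3.009, -0.0]
contact_force: [-0.6, -0.1, 4.4]
width: 0.012
grasp_force: 20.0
```

On the floor; release, lift and check.

Emit:
{"fn": "step_arm", "kwargs": {
  "increments": [0,0,0,0,0,0,0.02,0,0,0,0,0,0,0.03,0,0,0,0,0,0,0.035,0,0,-0.02,0,0,0,0.035,0,0,-0.04,0,0,0,0.035,0,0,-0.05,0,0,0,0.035,0,0,0,0,0,0,0.035,0,0,0,0,0,0,0.035]
}}

```text
t: 27.42
ee_pos: [0.5518, 0.204, 0.1621]
orientation: [0.901, 3.008, -0.0]
contact_force: [0.3, -0.5, -0.0]
width: 0.0345
grasp_force: 0.0
```

```bash
python3 - <<'E'
from h import *
snap('scene','c9.png',(270,180,450,340),4); P=cloud('scene')
for nm,c in[('thin',(.5518,.2044)),('thick',(.4855,.2387))]:
    m=(np.hypot(P[:,0]-c[0],P[:,1]-c[1])<.04)&(P[:,2]>.05)&(P[:,2]<.075); print(nm,cv2.minAreaRect(np.ascontiguousarray(P[m][:,:2].astype(np.float32))),P[m][:,2].max())
go(.55,.2,.15)
E
```

```text
thin ((0.5522388219833374, 0.20526349544525146), (0.016347121447324753, 0.04432902857661247), 57.94176483154297) 0.06625137222227395
thick ((0.48532548546791077, 0.23825550079345703), (0.022240301594138145, 0.04396163299679756), 51.954715728759766) 0.06762275147949115
t 27.48 pos [0.5512 0.2037 0.1611] head 146.67046628522377 q [ 0.2731  0.6357 -0.9215  1.7741  0.5842  1.0318  0.12  ] F [-0.1675  0.2194 -0.7966] Tq [ 0.0565 -0.152   0.0133] w 0.03497900934007737 g 0.0
tool delta [-0.001  -0.0038  0.0111] tilt corr (tool) [-0.0009  0.0001  0.    ] wz None
```

View pics/c9.png

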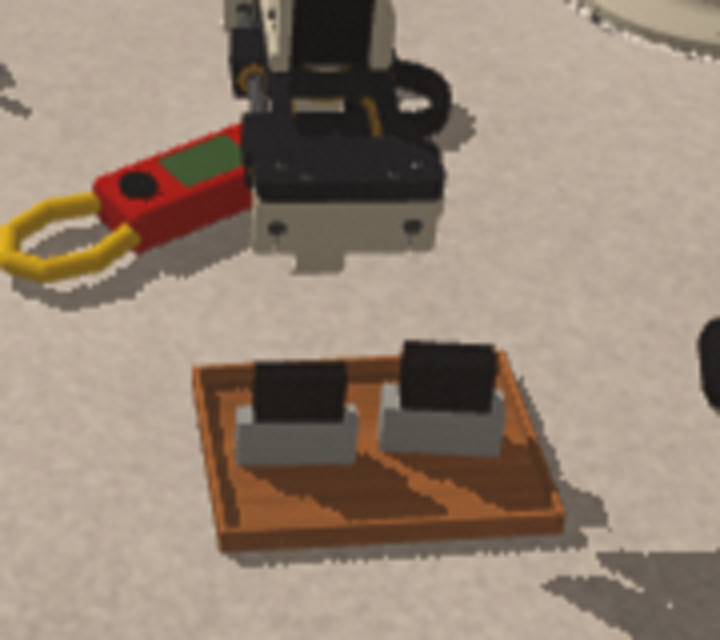

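Both gauges stand in the tray, the thin one at (300,410) and the thick one at (445,400). The gripper is clear of everything, so I hand in.

```bash
python3 -c "
from plant import manip
print(manip.hand_in())"
```

```text
the job is handed in; nothing more can be done
None
```

Handed in with no verdict shown: the gap is set to about 12.4 mm (estimated from the bolt angle; no contact felt on the gauge), the thinner gauge is back in the tray, the thick gauge has not moved and the clamp meter was not touched.

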